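# Check a frame's diagonals with a slide rule and square it

### The job

Check the frame in the jig for squareness: with the slide rule laid flat inside it, measure first the diagonal from the blue corner and then the one from the yellow corner, each time with the rule's heel seated in that coloured corner and the tongue slid out until its tip is fully home in the opposite corner, held there for a moment with a few newtons (never over 14), without shifting the frame. Then compare: if the diagonals differ, push the far rail along (under 30 N; the orange pads at its ends are for this) until they agree within about 3 mm. Leave the rule lying flat in the frame and the things round about alone.

Things in the scene. Friction and masses are not known exactly. Their poses are not given: they have to be found in the camera images.
- fixture: Squaring jig: grey plate 200 x 290 x 6 mm, fixed. Origin: centre of its underside; x points from the clamped near rail (blue corner left, yellow right) to the far rail, y left. Aluminium frame on it: rails 16 mm wide, tops 22 mm above the bench (side links and screws up to 30 mm), inside 140 (x) by 190 mm (y), square inner corners with smooth walls.
- far_rail: Far rail, 252 mm long over its orange pads; slides along y only. Origin: centre of its underside, 78 mm along x from the jig's origin; its y there is s: 0 is square, up to 10 mm either way at the start. Stiff: about 9 N along y moves it (so does over 10 N from the rule's tip; 14 N there is too much); it stays where left.
- corner_blue (a point): Seat of a nose in the blue near left corner: where the nose's axis stands when it touches both walls (5 mm from each), 16 mm above the bench; at (-65, 90) mm in the jig's frame.
- corner_yellow (a point): The same in the yellow near right corner; at (-65, -90) mm in the jig's frame.
- corner_far_left (a point): The same in the grey far left corner, on the far rail: at (65, 90 + s) mm in the jig's frame, s being the far rail's y. The diagonal from the yellow corner ends here: its length between seats is sqrt(130^2 + (180 + s)^2) mm.
- corner_far_right (a point): The same in the grey far right corner, on the far rail: at (65, -90 + s) mm. The diagonal from the blue corner ends here: its length between seats is sqrt(130^2 + (180 - s)^2) mm.
- pad_left (a point): Outer face of the orange pad on the far rail's left (+y) end, 18 mm above the bench; the pad is 22 mm wide along x and its top is 36 mm above the bench. Pushing it towards -y moves the rail to -y.
- pad_right (a point): The same on the right (-y) end. Pushing it towards +y moves the rail to +y.
- rule_handle (a point): Centre of the black handle of the loose slide rule (about 0.42 kg): 14 mm along the rule, 24 mm across, from 12 to 62 mm above the rule's underside (the point: 37 mm), near the centre of mass; may be gripped along or across. Its x axis points from heel to tip, z up. The dark beam is 18 mm wide and lies flat.
- rule_heel (a point): Axis of the heel nose, a smooth upright steel pin 10 mm in diameter at the beam's end, 10 mm above the rule's underside; 60 mm behind the handle (-x of the rule).
- rule_tip (a point): Axis of the tip nose, a like pin at the end of the tongue, 10 mm above the rule's underside; 190 mm from the heel when the tongue is fully in.
- rule_tab (a point): Centre of the red tab on the tongue, 10 mm along the rule, 24 mm across, reaching from 17 to 62 mm above the rule's underside; 40 mm behind the tip, and 90 mm ahead of the handle when the tongue is fully in. The tongue slides with about 0.5 N of friction and is pushed either way at this tab.
- tongue (a joint): How far the tongue is drawn out, 0 (fully in) to 0.05 m: heel to tip is 0.19 m plus this.
- flux: Bystander: white bottle with red cap, 38 mm across, 86 mm tall. Origin: centre of its underside as it stands.
- bush: Bystander: brass flanged bush, 28 mm across, 21 mm tall. Origin: centre of its underside as it stands.
- loupe: Bystander: black loupe, 41 mm across, 42 mm tall. Origin: centre of its underside as it stands.
- gear: Bystander: grey gear, 41 mm across, 15 mm tall. Origin: centre of its underside as it stands.

How it is judged (in metres and radians):
On the way, in this order (a step that is already met when the one before it is completed fails the run):
1. blue diagonal measured: rule flat, heel within 3 mm of the blue seat, tip within 3 mm of the opposite seat and pressing over 1.5 N, far rail not shifted by 1.5 mm (horizontal distance between rule_heel and corner_blue below 0.003 m and horizontal distance between rule_tip and corner_far_right below 0.003 m and height (world z) of each of rule_tip, rule_heel below 0.022 m and contact force between rule and far_rail above 1.5 N and distance of corner_far_right from where it was at the start of the episode below 0.0015 m), for 0.2 s.
2. yellow diagonal measured: rule flat, heel within 3 mm of the yellow seat, tip within 3 mm of the opposite seat and pressing over 1.5 N, far rail not shifted by 1.5 mm (horizontal distance between rule_heel and corner_yellow below 0.003 m and horizontal distance between rule_tip and corner_far_left below 0.003 m and height (world z) of each of rule_tip, rule_heel below 0.022 m and contact force between rule and far_rail above 1.5 N and distance of corner_far_left from where it was at the start of the episode below 0.0015 m), for 0.2 s.
At the end, for the whole second after the job is handed in: The far rail stands within 2 mm of square along y (the diagonals agree within about 3 mm) and is at rest; the rule lies flat and at rest inside the frame, its handle within 70 mm of the jig's centre (y of corner_far_left in the frame of fixture between 0.088 and 0.092 m and horizontal distance between rule_handle and fixture below 0.07 m and angle between rule_handle's own z axis and vertical below 0.1 rad and height (world z) of each of rule_heel, rule_tip below 0.022 m and linear speed of rule below 0.02 m/s and linear speed of far_rail below 0.005 m/s); the robot touches nothing.
It fails at once if the rule is pressed against the far rail with more than 14 N (contact force between rule and far_rail above 14 N).
It fails at once if the robot pushes on the far rail with more than 30 N (contact force between the arm and far_rail above 30 N).
It fails at once if a bystander is moved more than 15 mm (distance of any of flux, bush, loupe, gear from where it was at the start of the episode above 0.015 m).
It also fails if it takes over 72 s, if anything falls off the work surface, if the arm or the gripper's body presses on something with over 40 N, if the wrist force passes 120 N, or if a joint passes its speed limit or range.

### The arm

A 6-joint arm with a two-finger parallel gripper is mounted at the origin on a cart in front of the work surface, level with it; the furniture and walls round the work are solid. World frame = base frame: x ahead of the robot, y to its left, z up, the work surface at z = 0. Lengths are in mm, angles in rad, forces in N, time in s.
With the tool pointing down it reaches from about 350 to 725 mm from the base axis. Payload 4.3 kg.
Tool frame: the origin (TCP) lies at the centre of the arm's flange, where the gripper is bolted on; the fingertips stand 173 mm ahead of it and the grasp point (between the pads) lies 155 mm ahead of it (tips_ahead is the distance from the TCP to the fingertips, in mm); z points along the fingers, y is the line along which they close (so a half turn about z gives the same grasp; the last joint's range is limited). The gripper opens to 85 mm and grips with 20 to 120 N. Pads are 22 mm wide; open, the fingers measure 114 mm over their backs; the gripper's body (76 mm by 85 mm) begins 54 mm behind the grasp point. The pads swing forward as they close: fully open they stand 13 mm farther back than shut.
Start: joints at [-1.434, 0.377, 0.081, 1.274, 0, 1.46], TCP at [140.48, -557.596, 404.729] pointing down, gripper open.
Joint ranges: [-2.72, 2.72], [-0.84, 1.66], [-1.02, 1.22], [-1.77, 2.12], [-1.37, 1.28], [-3.14, 3.14]. Speed limits (rad/s): [2.57, 2.57, 3.14, 3.14, 3.14, 3.14].

### API

Orientations are given as a unit quaternion [x, y, z, w].
In Python, from station import * gives the robot as it stands.
- The arm moves only by the tool drive_tool, never from a script. Its argument "targets" is a list that holds one entry, the list of rows, each a list of 6 numbers: the shift along the tool's x, y, z in m, then the turn, a rotation vector about the tool's x, y, z in rad. A call has 1 to 12 rows; each row is the pose to reach, as a shift and turn from the pose commanded when the call began, along the tool's axes at that moment; what a row does not reach only later rows make up. A row lasts 1/10 s, in which the tool goes at most 50 mm and 8.59 degrees, less where a joint would pass 70% of its speed; a pose out of reach is approached as far as the arm can. A call with a gripper value outside its range is refused whole. "jaw" is the gripper command: -1 is shut, 1 is fully open, values between are in proportion, set as the call begins (left out, the last holds). The fingers move at their own pace and stop on an object; "grip_force" is the grip in N (left out, the last holds). Time passes only in rows, so rows that repeat a pose let the fingers close. It gives the time, the measured TCP pose, the force, the opening and the grip force at its end, in the units of the state.
- get_obs(): the state, without advancing time (a new reading comes with each control period).
- read_camera(name): name is "scene" or "top" or "wrist"; returns (picture, depth): 400x640x3 uint8, blue, green, red; 400x640 float32, mm along the optical axis (not along the pixel's ray), 0 where there is no reading.
- camera_info(name): a dict with "K" (3x3 intrinsics, pixels), "rvec" (rotation vector, rad) and "tvec" (3), from world to camera coordinates, as OpenCV has them. Camera axes: x right, y down, z forward; pixel columns grow to the right and rows downward; lengths in mm; the calibration is good to about 2 mm. A picture is of the moment at which its call begins: read the wrist's pose just before it. camera_info takes no time and is no camera call; for the wrist camera it gives the pose at the moment of the call.
- close_job(): hands the job in; it is judged then, once.
The state is a dict: "time": time; "joints": joint angles; "qvel": joint speeds; "effort": joint torques, N m; "tool_pos": TCP position; "ee_rot": TCP orientation; "force": force on the tool from outside, world axes, zero at the start; "torque": the same for the moment, N m; "grip_width": opening from 0.0 (shut) to 1.0 (fully open); "grip_force": force on a finger pad.
Only numpy, scipy, OpenCV 4.12 (cv2) and the standard library are available. Lean on these libraries where they do the work, as an engineer would, in place of code of your own. Each camera call takes 0.05 s, during which the arm holds its last target. There are 200 camera calls.

## Working session

There is one attempt and no reset: what is moved stays moved. The work goes in short steps, Python scripts to look and compute and a tool call to move; the robot and the scene stay as the last step left them, time stands still between calls to the robot, and variables do not carry over. Pictures are saved under pics/ and viewed, at most 10 in all, crops included, and the job is handed in when it is done.

Besides the shell and the picture viewer there is one more tool, called after ">>>" by a JSON object that holds its "api" and its "payload", one argument or row to a line. drive_tool: Moves the arm, as the interface text tells. Its arguments: {"type":"object","properties":{"targets":{"type":"array","items":{"type":"array","items":{"type":"array","items":{"type":"number"}}}},"jaw":{"type":"number"},"grip_force":{"type":"number"}},"required":["targets"]}

```bash
mkdir -p pics; ls; python3 - <<'E'
from station import *
import cv2
o=get_obs(); print(o)
for n in("scene","top"):
    im,d=read_camera(n); cv2.imwrite(f"pics/{n}0.png",im)
    import numpy as np; np.save(f"{n}0.npy",d)
    i=camera_info(n); print(n,i)
E
```

```text
pics
{'time': 0.0, 'joints': array([-1.43428411e+00,  3.78090387e-01,  7.96289934e-02,  1.27437136e+00,
        1.14528663e-05,  1.46049545e+00]), 'qvel': array([ 0.00044568,  0.00110501, -0.00036873,  0.00137347,  0.0002623 ,
        0.00046867]), 'effort': array([ 1.84609846e-03, -4.63603914e+01,  2.69876111e+01,  2.07795046e-02,
       -1.26666014e-04,  6.44999616e-06]), 'tool_pos': array([ 140.44799271, -557.28238471,  403.74609273]), 'ee_rot': array([ 9.92394557e-01,  1.23093485e-01, -7.61807096e-06, -1.01820284e-03]), 'force': array([-0.84437514,  0.02155449,  1.33201617]), 'torque': array([-0.05281595, -0.00460309, -0.03077998]), 'grip_force': 0.0, 'grip_width': 1.0019135042089562}
scene {'K': array([[382.85366597,   0.        , 314.52333309],
       [  0.        , 382.85366597, 202.45966927],
       [  0.        ,   0.        ,   1.        ]]), 'rvec': array([ 1.12978085, -2.29383227,  1.10419489]), 'tvec': array([360.94492518, 342.63696404, 823.09597901])}
top {'K': array([[408.17899886,   0.        , 314.47212985],
       [  0.        , 408.17899886, 202.53925465],
       [  0.        ,   0.        ,   1.        ]]), 'rvec': array([ 2.15745194, -2.10930327,  0.19897622]), 'tvec': array([  4.54942026, 569.72259893, 931.83789079])}
```

View pics/top0.png

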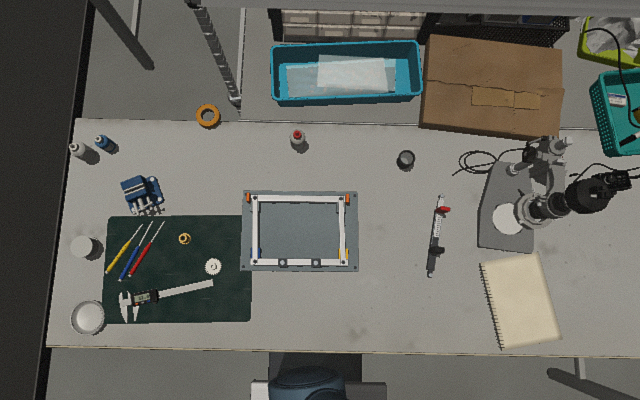

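View pics/scene0.png

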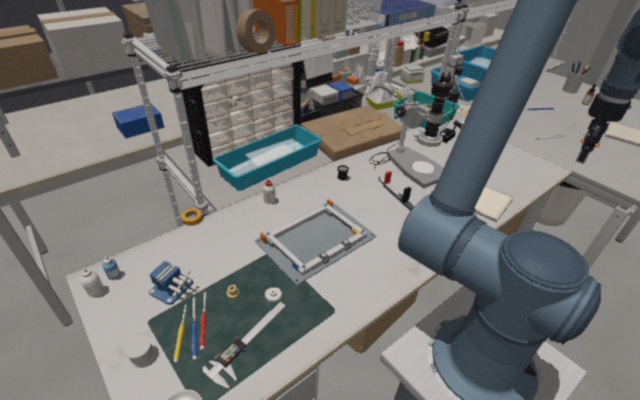

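The top view shows the jig at px x 242–358, y 190–271, and the rule at about (436,237), with its handle near (435,251) and red tab near (443,209). I'll enlarge both.

```bash
python3 - <<'E'
import cv2,numpy as np
im=cv2.imread("pics/top0.png")
a=cv2.resize(im[182:282,235:365],None,fx=6,fy=6,interpolation=cv2.INTER_CUBIC)
cv2.imwrite("pics/jig.png",a)
a=cv2.resize(im[187:287,400:480],None,fx=6,fy=6,interpolation=cv2.INTER_CUBIC)
cv2.imwrite("pics/rule.png",a)
E
cat > h.py <<'E'
from station import *
import cv2,numpy as np
from scipy.spatial.transform import Rotation as R
def px2w(uv,z,name="top",info=None):
    i=info or camera_info(name); M=cv2.Rodrigues(np.array(i["rvec"]))[0]; t=np.array(i["tvec"]).ravel()
    c=-M.T@t; out=[]
    for (u,v),zz in zip(uv,np.broadcast_to(z,len(uv))):
        d=M.T@np.linalg.inv(i["K"])@[u,v,1]; out.append(c+d*(zz-c[2])/d[2])
    return np.array(out)
E
```

```text
(no output)
```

View pics/jig.png

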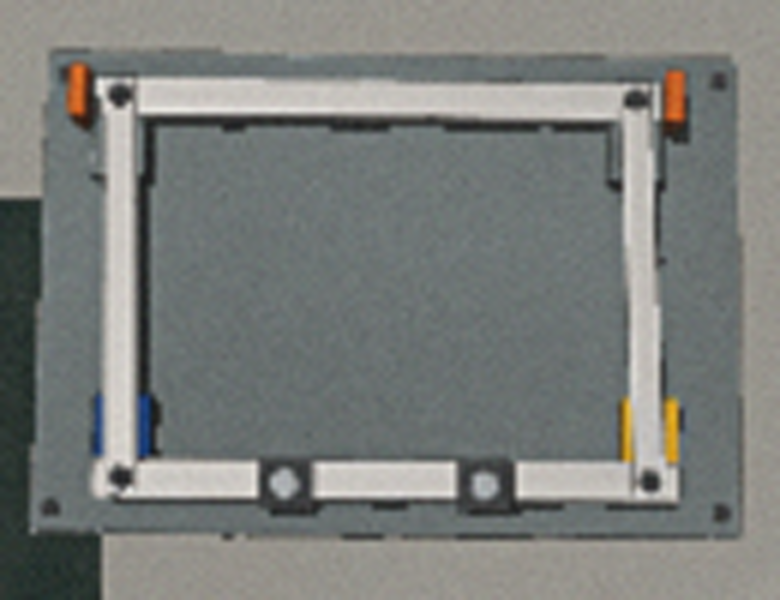

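View pics/rule.png

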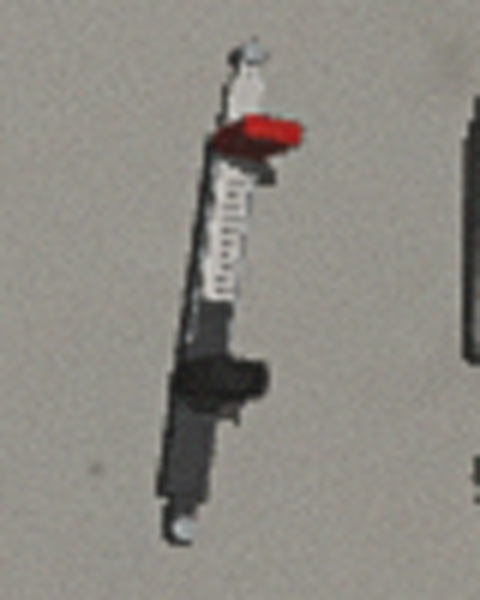

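```bash
python3 - <<'E'
from h import *
f=lambda p,o:[((x+.5)/6-.5+o[0],(y+.5)/6-.5+o[1]) for x,y in p]
J=(235,182);Q=(400,187)
c=px2w(f([(52,50),(737,58),(740,536),(30,530)],J),6);print("plate",c.round(1),c.mean(0))
s=px2w(f([(120,95),(636,99),(121,476),(650,481)],J),30);print("screws FL FR NL NR",s.round(1))
r=px2w(f([(183,527),(250,52),(240,378),(272,130)],Q),[18,18,62,62]);print("heel tip handle tab",r.round(1))
d=r[1]-r[0];print(np.linalg.norm(d),np.degrees(np.arctan2(d[1],d[0])))
o=get_obs();i=camera_info("wrist");M=cv2.Rodrigues(np.array(i["rvec"]))[0];Rt=R.from_quat(o["ee_rot"]).as_matrix()
print("cam in tool",Rt.T@(-M.T@np.array(i["tvec"]).ravel()-o["tool_pos"]),Rt.T@M.T, i["K"],Rt)
E
```

```text
plate [[605.5 197.6   6. ]
 [609.  -91.    6. ]
 [410.  -92.9   6. ]
 [406.2 196.1   6. ]] [507.65741283  52.44741082   6.        ]
screws FL FR NL NR [[582.4 164.7  30. ]
 [585.8 -46.8  30. ]
 [427.9 157.   30. ]
 [430.6 -54.   30. ]]
heel tip handle tab [[ 405.3 -266.2   18. ]
 [ 601.3 -299.8   18. ]
 [ 462.6 -277.3   62. ]
 [ 560.9 -293.2   62. ]]
198.83006665712713 -9.718471949130745
cam in tool [67.62742893  0.279921   30.87816604] [[ 8.94626148e-04 -9.63862804e-01 -2.66397624e-01]
 [ 9.99998611e-01  1.23686741e-03 -1.11692282e-03]
 [ 1.40605890e-03 -2.66396255e-01  9.63862572e-01]] [[337.11121233   0.         322.5721682 ]
 [  0.         337.11121233 199.0745283 ]
 [  0.           0.           1.        ]] [[ 9.69709206e-01  2.44262135e-01 -2.54287232e-04]
 [ 2.44262189e-01 -9.69707541e-01  1.80788597e-03]
 [ 1.95013841e-04 -1.81523643e-03 -9.99998333e-01]]
```

The plate's centre comes out near (507.5, 52.4) with a yaw of 0.012 rad. The screws give s≈+5.5 mm. The rule lies at about −9.7° with its heel at (405,−266). I'll move above the handle with tool x pointing towards the heel.

```bash
cat >> h.py <<'E'
import json,sys
# commanded pose bookkeeping: x,y,z mm, yaw deg of tool x
def plan(x,y,z,yaw):
    """print rounded row from stored commanded pose; store what it gives"""
    c=json.load(open("cmd.json")); a=np.radians(c[3])
    X=np.array([np.cos(a),np.sin(a),0]);Y=np.array([np.sin(a),-np.cos(a),0])
    d=np.array([x,y,z])-c[:3]
    r=np.round([d@X,d@Y,-d[2]],1); t=round(-np.radians((yaw-c[3]+180)%360-180),3)
    n=np.array(c[:3])+r[0]*X+r[1]*Y-[0,0,r[2]]
    json.dump([*n,c[3]-np.degrees(t)],open("cmd.json","w"))
    print("row",(r/1000).round(4).tolist(),"turn z",t)
def where():
    o=get_obs(); q=R.from_quat(o["ee_rot"]).as_matrix()
    print("t",round(o["time"],2),"meas",o["tool_pos"].round(1),"yaw",round(np.degrees(np.arctan2(q[1,0],q[0,0])),2),"tilt",q[2,:2].round(4),"F",o["force"].round(1),"cmd",np.round(json.load(open("cmd.json")),2))
E
echo '[140.48,-557.596,404.729,14.19]'>cmd.json
python3 -c "
from h import *
plan(300,-420,400,92);plan(463,-277,330,170.3)"
```

```text
row [0.1884, -0.0943, 0.0047] turn z -1.358
row [0.1372, 0.1679, 0.07] turn z -1.367
```

>>> {"api": "drive_tool", "payload": {
  "targets": [
    [[0.1884,-0.0943,0.0047,0,0,-1.358],[0.1884,-0.0943,0.0047,0,0,-1.358],[0.1884,-0.0943,0.0047,0,0,-1.358],[0.1884,-0.0943,0.0047,0,0,-1.358],[0.1884,-0.0943,0.0047,0,0,-1.358],[0.1884,-0.0943,0.0047,0,0,-1.358],[0.1884,-0.0943,0.0047,0,0,-1.358],[0.1884,-0.0943,0.0047,0,0,-1.358],[0.1884,-0.0943,0.0047,0,0,-1.358],[0.1884,-0.0943,0.0047,0,0,-1.358],[0.1884,-0.0943,0.0047,0,0,-1.358]]
  ]
}}

```text
time: 1.2
tool_pos: [300.1, -420.0, 399.7]
ee_rot: [0.696, 0.718, 0.0, -0.0]
force: [0.1, -0.1, -0.4]
grip_width: 0.999
grip_force: 0.0
```

>>> {"api": "drive_tool", "payload": {
  "targets": [
    [[0.1372,0.1679,0.07,0,0,-1.367],[0.1372,0.1679,0.07,0,0,-1.367],[0.1372,0.1679,0.07,0,0,-1.367],[0.1372,0.1679,0.07,0,0,-1.367],[0.1372,0.1679,0.07,0,0,-1.367],[0.1372,0.1679,0.07,0,0,-1.367],[0.1372,0.1679,0.07,0,0,-1.367],[0.1372,0.1679,0.07,0,0,-1.367],[0.1372,0.1679,0.07,0,0,-1.367],[0.1372,0.1679,0.07,0,0,-1.367],[0.1372,0.1679,0.07,0,0,-1.367],[0.1372,0.1679,0.07,0,0,-1.367]]
  ]
}}

```text
time: 2.4
tool_pos: [463.2, -277.3, 330.0]
ee_rot: [0.086, 0.996, -0.0, -0.0]
force: [-1.2, -0.3, 1.4]
grip_width: 0.999
grip_force: 0.0
```

```bash
python3 - <<'E'
from h import *
where()
i=camera_info("wrist"); im,d=read_camera("wrist"); cv2.imwrite("pics/w1.png",im)
np.savez("w1.npz",d=d,**{k:np.array(i[k]) for k in i if k in("K","rvec","tvec")})
where()
E
```

```text
t 2.4 meas [ 463.2 -277.3  330. ] yaw 170.1 tilt [ 0.0001 -0.0001] F [-1.2 -0.3  1.4] cmd [ 463.03 -277.02  330.03  170.32]
t 2.45 meas [ 463.2 -277.4  330. ] yaw 170.14 tilt [ 0.     -0.0001] F [-0.3  0.6 -0.3] cmd [ 463.03 -277.02  330.03  170.32]
```

View pics/w1.png

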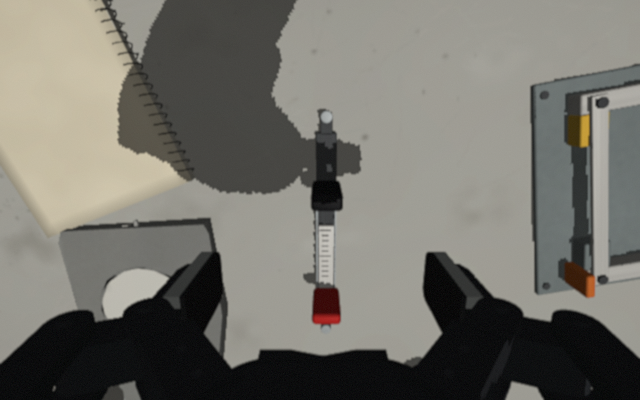

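Wrist view: heel pin at (326,117), tip pin at (326,328), handle top near (327,194), all in one vertical line, so the yaw is right.

```bash
python3 - <<'E'
from h import *
i=dict(np.load("w1.npz"));d=i.pop("d")
p=px2w([(326,117),(326,328),(327,189),(326.5,297)],[18,18,62,62],info=i);print(p.round(1))
v=p[1]-p[0];print(np.linalg.norm(v),np.degrees(np.arctan2(v[1],v[0])), p[0]+v/np.linalg.norm(v)*60)
M=cv2.Rodrigues(i["rvec"])[0]; c=-M.T@i["tvec"].ravel()
for u,vv in [(326,117),(327,187),(327,193),(326,300),(326,328)]:
    pt=c+d[vv,u]*(M.T@np.linalg.inv(i["K"])@[u,vv,1]); print((u,vv),pt.round(1))
E
```

```text
[[ 406.  -264.4   18. ]
 [ 601.7 -297.8   18. ]
 [ 454.6 -272.4   62. ]
 [ 541.5 -287.6   62. ]]
198.50485147741819 -9.69267897873671 [ 465.14880702 -274.46701956   18.        ]
(326, 117) [ 405.9 -264.4   20.8]
(327, 187) [ 458.4 -272.8   39.9]
(327, 193) [ 458.2 -273.    59.5]
(326, 300) [ 557.6 -290.5   40.2]
(326, 328) [ 600.2 -297.6   20. ]
```

```bash
python3 -c "
from h import *
plan(465,-274.5,197,170.3)"
```

```text
row [-0.0015, 0.0028, 0.133] turn z 0.0
```

>>> {"api": "drive_tool", "payload": {
  "targets": [
    [[-0.0015,0.0028,0.05,0,0,0],[-0.0015,0.0028,0.09,0,0,0],[-0.0015,0.0028,0.12,0,0,0],[-0.0015,0.0028,0.133,0,0,0],[-0.0015,0.0028,0.133,0,0,0]]
  ]
}}

```text
time: 2.95
tool_pos: [464.0, -273.9, 194.6]
ee_rot: [0.086, 0.996, 0.001, -0.002]
force: [-0.5, -0.2, -0.2]
grip_width: 1.003
grip_force: 0.0
```

>>> {"api": "drive_tool", "payload": {
  "targets": [
    [[0,0,0,0,0,0],[0,0,0,0,0,0],[0,0,0,0,0,0],[0,0,0,0,0,0],[0,0,0,0,0,0],[0,0,0,0,0,0],[0,0,0,0,0,0],[0,0,0,0,0,0]]
  ],
  "jaw": -1,
  "grip_force": 50
}}

```text
time: 3.75
tool_pos: [465.7, -275.0, 198.0]
ee_rot: [0.085, 0.996, -0.0, 0.001]
force: [-0.6, 1.3, 5.7]
grip_width: 0.276
grip_force: 49.6
```

>>> {"api": "drive_tool", "payload": {
  "targets": [
    [[0,0,-0.02,0,0,0],[0,0,-0.05,0,0,0],[0,0,-0.07,0,0,0],[0,0,-0.07,0,0,0]]
  ]
}}

```text
time: 4.15
tool_pos: [466.0, -275.5, 269.1]
ee_rot: [0.085, 0.996, -0.001, 0.002]
force: [1.8, -1.2, -4.9]
grip_width: 0.275
grip_force: 50.1
```

```bash
python3 - <<'E'
from h import *
c=json.load(open("cmd.json"));c[2]+=70;json.dump(c,open("cmd.json","w"))
where()
i=camera_info("wrist"); im,d=read_camera("wrist"); cv2.imwrite("pics/w2.png",im)
np.savez("w2.npz",d=d,**{k:np.array(i[k]) for k in i if k in("K","rvec","tvec")})
E
```

```text
t 4.15 meas [ 466.  -275.5  269.1] yaw 170.27 tilt [-0.0036 -0.0022] F [ 1.8 -1.2 -4.9] cmd [ 464.98 -274.51  267.03  170.32]
```

View pics/w2.png

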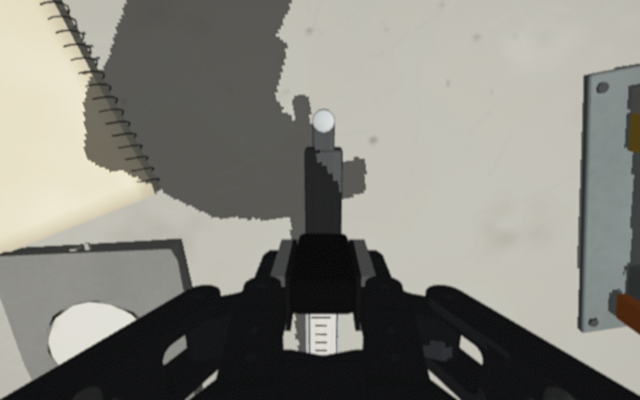

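```bash
python3 - <<'E'
from h import *
i=dict(np.load("w2.npz"));d=i.pop("d")
o=get_obs();Rt=R.from_quat(o["ee_rot"]).as_matrix()
p=px2w([(323.5,121)],[91],info=i)[0]; print("heel in tool",Rt.T@(p-o["tool_pos"]), d[121,323])
plan(482.6,87.6,267,127.4)
E
```

```text
heel in tool [ 6.01433664e+01 -1.62600395e-01  1.76266246e+02] 143.80487
row [0.0435, 0.3599, 0.0] turn z 0.749
```

>>> {"api": "drive_tool", "payload": {
  "targets": [
    [[0.005,0.04,0,0,0,0.08],[0.01,0.085,0,0,0,0.19],[0.0155,0.13,0,0,0,0.29],[0.021,0.175,0,0,0,0.39],[0.0265,0.22,0,0,0,0.49],[0.032,0.265,0,0,0,0.59],[0.037,0.305,0,0,0,0.68],[0.041,0.335,0,0,0,0.73],[0.0435,0.353,0,0,0,0.749],[0.0435,0.3599,0,0,0,0.749],[0.0435,0.3599,0,0,0,0.749],[0.0435,0.3599,0,0,0,0.749]]
  ]
}}

```text
time: 5.4
tool_pos: [482.9, 86.5, 266.1]
ee_rot: [0.444, 0.896, -0.001, -0.001]
force: [0.5, -0.6, -5.0]
grip_width: 0.274
grip_force: 50.7
```

```bash
python3 - <<'E'
from h import *
where()
i=camera_info("wrist"); im,d=read_camera("wrist"); cv2.imwrite("pics/w3.png",im)
np.savez("w3.npz",d=d,**{k:np.array(i[k]) for k in i if k in("K","rvec","tvec")})
where()
E
```

```text
t 5.4 meas [482.9  86.5 266.1] yaw 127.33 tilt [ 0.0003 -0.0018] F [ 0.5 -0.6 -5. ] cmd [482.61  87.58 267.03 127.41]
t 5.45 meas [483.   86.3 266.3] yaw 127.29 tilt [ 0.0002 -0.0014] F [-0.6 -0.2 -4.8] cmd [482.61  87.58 267.03 127.41]
```

View pics/w3.png

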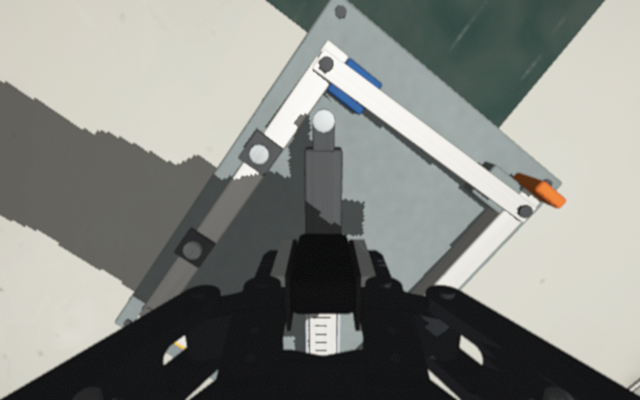

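```bash
python3 - <<'E'
from h import *
i=dict(np.load("w3.npz"));d=i.pop("d")
M=cv2.Rodrigues(i["rvec"])[0]; c=-M.T@i["tvec"].ravel()
for u,v in [(326,64),(525,211),(340,12),(323,121),(400,118),(300,100)]:
    pt=c+d[v,u]*(M.T@np.linalg.inv(i["K"])@[u,v,1]); print((u,v),pt.round(1))
print(px2w([(326,64),(525,211),(340,12),(323,121)],[29,29,6,91],info=i).round(1))
a=cv2.resize(cv2.imread("pics/w3.png")[40:140,270:400],None,fx=6,fy=6,interpolation=cv2.INTER_CUBIC)
cv2.imwrite("pics/w3c.png",a)
E
```

```text
(326, 64) [429.3 159.5  29.6]
(525, 211) [584.5 167.2  28.4]
(340, 12) [416.7 190.1   7.9]
(323, 121) [445.7 135.2  87.6]
(400, 118) [483.2 162.8  25.7]
(300, 100) [428.7 134.4  22. ]
[[429.2 159.5  29. ]
 [584.1 167.1  29. ]
 [416.5 190.5   6. ]
 [445.6 135.3  91. ]]
```

View pics/w3c.png

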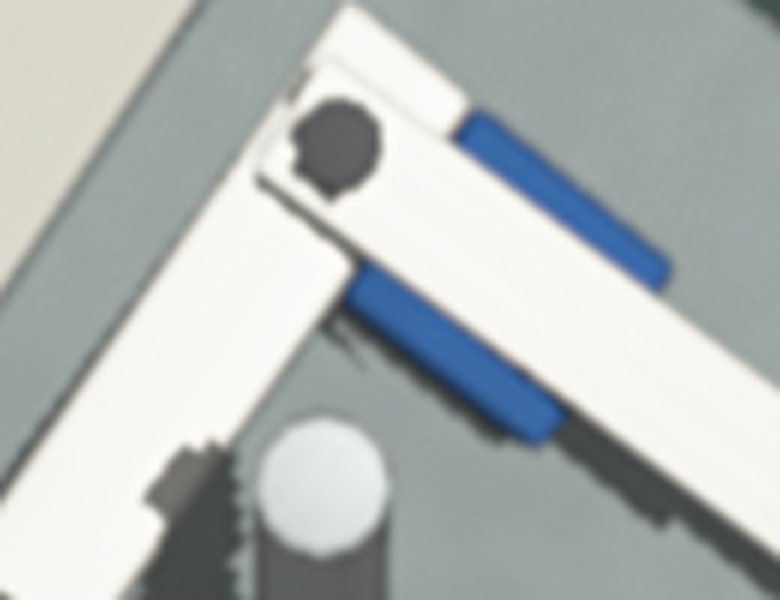

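```bash
python3 - <<'E'
from h import *
i=dict(np.load("w3.npz"));d=i.pop("d")
f=lambda x,y:(270+(x+.5)/6-.5,40+(y+.5)/6-.5)
# corner, near-rail inner edge point, block inner edge end
print(px2w([f(340,298),f(235,440),f(535,445)],[22,22,22],info=i).round(1))
E
```

```text
[[437.6 149.   22. ]
 [437.5 131.6  22. ]
 [462.1 149.8  22. ]]
```

The inner blue corner is at crop (340,298), which puts the seat at about (442.7,144.0). The heel is about 10 mm off it along the diagonal, so I'll lower straight down.

>>> {"api": "drive_tool", "payload": {
  "targets": [
    [[0,0,0.02,0,0,0],[0,0,0.04,0,0,0],[0,0,0.053,0,0,0],[0,0,0.059,0,0,0],[0,0,0.062,0,0,0],[0,0,0.063,0,0,0],[0,0,0.063,0,0,0]]
  ]
}}

```text
time: 6.15
tool_pos: [483.6, 87.1, 204.5]
ee_rot: [0.444, 0.896, 0.0, 0.001]
force: [0.0, 0.1, -4.7]
grip_width: 0.277
grip_force: 50.7
```

```bash
python3 - <<'E'
from h import *
c=json.load(open("cmd.json"));c[2]-=63;json.dump(c,open("cmd.json","w"))
where()
# drag: heel to seat: target tool such that heel goes to seat
for k in (0,2):plan(442.7+60.5*.607-k*.607,144-60.5*.794+k*.794,204,127.4)
E
```

```text
t 6.15 meas [483.6  87.1 204.5] yaw 127.34 tilt [-0.0007  0.0009] F [ 0.   0.1 -4.7] cmd [482.61  87.58 204.03 127.41]
row [0.0086, 0.0026, 0.0] turn z 0.0
row [0.002, -0.0, 0.0] turn z 0.0
```

>>> {"api": "drive_tool", "payload": {
  "targets": [
    [[0,0,0.001,0,0,0],[0.002,0.001,0.0015,0,0,0],[0.004,0.0015,0.0015,0,0,0],[0.006,0.002,0.0015,0,0,0],[0.007,0.002,0.0015,0,0,0],[0.007,0.002,0.0015,0,0,0]]
  ]
}}

```text
time: 6.75
tool_pos: [482.4, 93.9, 204.0]
ee_rot: [0.443, 0.896, 0.001, 0.003]
force: [1.1, -5.1, 4.5]
grip_width: 0.269
grip_force: 51.8
```

>>> {"api": "drive_tool", "payload": {
  "targets": [
    [[0.0007,0,0,0,0,0],[0.0015,0,0,0,0,0],[0.0015,0,0,0,0,0],[0.0015,0,0,0,0,0]]
  ]
}}

```text
time: 7.15
tool_pos: [481.6, 95.1, 204.0]
ee_rot: [0.444, 0.896, 0.001, 0.003]
force: [2.9, -5.0, 4.3]
grip_width: 0.278
grip_force: 51.8
```

>>> {"api": "drive_tool", "payload": {
  "targets": [
    [[0.0006,-0.0008,0,0,0,0],[0.0012,-0.0016,0,0,0,0],[0.0018,-0.0024,0,0,0,0],[0.0018,-0.0024,0,0,0,0],[0.0018,-0.0024,0,0,0,0]]
  ]
}}

```text
time: 7.65
tool_pos: [479.2, 95.1, 204.1]
ee_rot: [0.444, 0.896, 0.001, 0.003]
force: [3.6, -3.4, 2.0]
grip_width: 0.274
grip_force: 51.6
```

```bash
python3 - <<'E'
from h import *
i=camera_info("wrist"); im,d=read_camera("wrist")
where()
np.savez("w4.npz",d=d,**{k:np.array(i[k]) for k in i if k in("K","rvec","tvec")})
cv2.imwrite("pics/w4.png",np.hstack([im[100:400,120:520]]))
a=cv2.resize(im[40:140,270:400],None,fx=6,fy=6,interpolation=cv2.INTER_CUBIC)
cv2.imwrite("pics/w4c.png",cv2.resize(im,(768,480)))
E
```

```text
t 7.7 meas [479.2  95.1 204.1] yaw 127.34 tilt [-0.0048  0.0051] F [ 5.5 -2.9  2.7] cmd [478.23  97.58 204.03 127.41]
```

View pics/w4c.png

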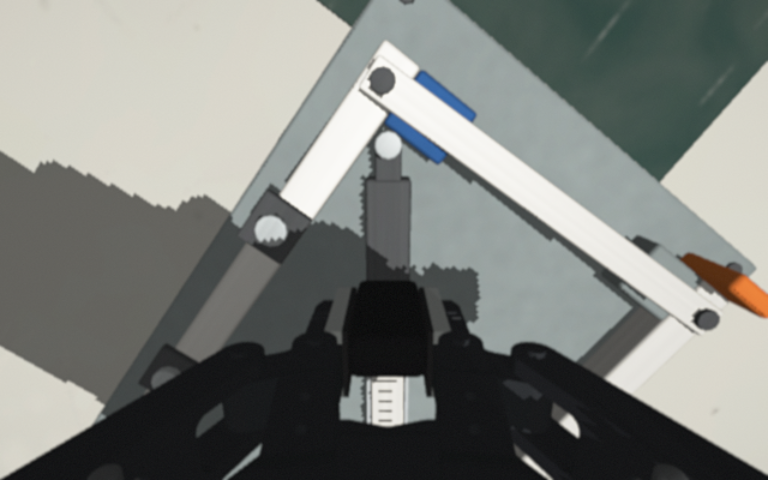

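The heel nose sits against both walls: pin at (388,145), and the wall forces are 5.5 N in x and −2.9 N in y. I'll nudge +y, release, lift and shut the jaws.

>>> {"api": "drive_tool", "payload": {
  "targets": [
    [[0.0008,0.0006,0,0,0,0],[0.0008,0.0006,0,0,0,0],[0.0008,0.0006,0,0,0,0]]
  ]
}}

```text
time: 8.0
tool_pos: [479.2, 95.6, 204.1]
ee_rot: [0.444, 0.896, 0.0, 0.004]
force: [4.0, -6.6, 3.3]
grip_width: 0.278
grip_force: 51.7
```

>>> {"api": "drive_tool", "payload": {
  "targets": [
    [[0,0,0,0,0,0],[0,0,0,0,0,0],[0,0,0,0,0,0],[0,0,0,0,0,0],[0,0,-0.03,0,0,0],[0,0,-0.06,0,0,0],[0,0,-0.06,0,0,0]]
  ],
  "jaw": 0.1
}}

```text
time: 8.7
tool_pos: [478.4, 96.5, 266.0]
ee_rot: [0.443, 0.896, 0.002, 0.003]
force: [1.2, 0.1, -0.6]
grip_width: 0.547
grip_force: 0.0
```

```bash
python3 - <<'E'
from h import *
c=json.load(open("cmd.json"));c[0]+=0;c[1]+=1;c[2]+=60-0;json.dump(c,open("cmd.json","w"))
where()
c[0],c[1]=[479.2,95.4]; json.dump(c,open("cmd0.json","w"))
i=camera_info("wrist"); im,d=read_camera("wrist")
np.savez("w5.npz",d=d,**{k:np.array(i[k]) for k in i if k in("K","rvec","tvec")})
cv2.imwrite("pics/w5.png",im)
E
```

```text
t 8.7 meas [478.4  96.5 266. ] yaw 127.37 tilt [-0.0034  0.0057] F [ 1.2  0.1 -0.6] cmd [478.23  98.58 264.03 127.41]
```

View pics/w5.png

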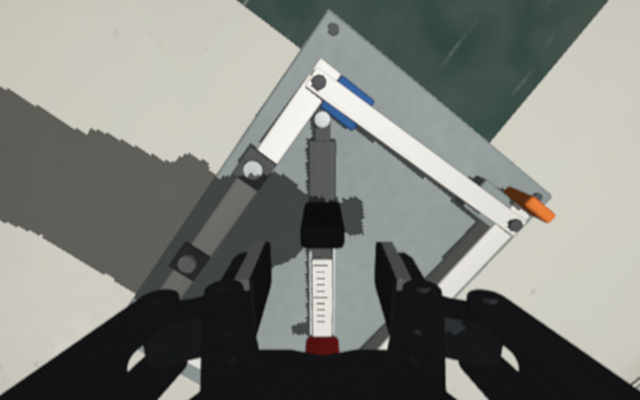

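The heel stayed seated, with its pin at (322,119) in the corner, and the rule lies along the diagonal. Next I'll shut the jaws and go down between handle and tab.

```bash
python3 - <<'E'
from h import *
H=np.array([442.8,143.3]);a=np.radians(-52.6);D=np.array([np.cos(a),np.sin(a)])
plan(*(H+108*D),264,127.4);plan(*(H+108*D),213,127.4);plan(*(H+150*D),213,127.4)
E
```

```text
row [-0.051, -0.001, 0.0] turn z 0.0
row [0.0, 0.0, 0.051] turn z 0.0
row [-0.042, 0.0, 0.0] turn z 0.0
```

>>> {"api": "drive_tool", "payload": {
  "targets": [
    [[-0.02,-0.001,0,0,0,0],[-0.045,-0.001,0,0,0,0],[-0.051,-0.001,0,0,0,0],[-0.051,-0.001,0,0,0,0],[-0.051,-0.001,0,0,0,0],[-0.051,-0.001,0.025,0,0,0],[-0.051,-0.001,0.046,0,0,0],[-0.051,-0.001,0.051,0,0,0],[-0.051,-0.001,0.051,0,0,0]]
  ],
  "jaw": -1,
  "grip_force": 30
}}

```text
time: 9.65
tool_pos: [505.5, 55.7, 210.6]
ee_rot: [0.443, 0.897, -0.001, -0.001]
force: [-0.1, 0.1, -0.4]
grip_width: 0.0
grip_force: 0.0
```

>>> {"api": "drive_tool", "payload": {
  "targets": [
    [[-0.005,0,0,0,0,0],[-0.01,0,0,0,0,0],[-0.015,0,0,0,0,0],[-0.02,0,0,0,0,0],[-0.025,0,0,0,0,0],[-0.03,0,0,0,0,0],[-0.034,0,0,0,0,0],[-0.038,0,0,0,0,0],[-0.04,0,0,0,0,0],[-0.042,0,0,0,0,0],[-0.042,0,0,0,0,0]]
  ]
}}

```text
time: 10.75
tool_pos: [532.3, 21.5, 211.4]
ee_rot: [0.443, 0.896, -0.0, 0.0]
force: [1.4, -0.1, -0.4]
grip_width: 0.002
grip_force: 0.0
```

```bash
python3 - <<'E'
from h import *
where()
H=np.array([442.8,143.3]);a=np.radians(-52.6);D=np.array([np.cos(a),np.sin(a)])
print((get_obs()["tool_pos"][:2]-H)@D)
E
```

```text
t 10.75 meas [532.3  21.5 211.4] yaw 127.35 tilt [-0.0002 -0.0002] F [ 1.4 -0.1 -0.4] cmd [533.93  24.1  213.03 127.41]
151.11332554055244
```

>>> {"api": "drive_tool", "payload": {
  "targets": [
    [[-0.002,0.001,0,0,0,0],[-0.004,0.002,0,0,0,0],[-0.006,0.002,0,0,0,0],[-0.007,0.002,0,0,0,0],[-0.007,0.002,0,0,0,0]]
  ]
}}

```text
time: 11.25
tool_pos: [538.3, 17.2, 211.5]
ee_rot: [0.443, 0.896, -0.0, 0.0]
force: [0.4, -0.4, -0.0]
grip_width: 0.004
grip_force: 0.0
```

>>> {"api": "drive_tool", "payload": {
  "targets": [
    [[-0.001,0,0,0,0,0],[-0.002,0,0,0,0,0],[-0.002,0,0,0,0,0]]
  ]
}}

```text
time: 11.55
tool_pos: [539.2, 15.9, 211.5]
ee_rot: [0.443, 0.896, 0.0, -0.0]
force: [-1.1, 0.3, 1.2]
grip_width: -0.001
grip_force: 0.9
```

>>> {"api": "drive_tool", "payload": {
  "targets": [
    [[-0.0005,0,0,0,0,0],[-0.001,0,0,0,0,0],[-0.001,0,0,0,0,0]]
  ]
}}

```text
time: 11.85
tool_pos: [539.4, 15.2, 211.4]
ee_rot: [0.443, 0.896, 0.0, -0.001]
force: [-2.3, 3.8, 3.2]
grip_width: 0.001
grip_force: 2.3
```

>>> {"api": "drive_tool", "payload": {
  "targets": [
    [[-0.0003,0.001,0,0,0,0],[-0.0003,0.002,0,0,0,0],[-0.0003,0.002,0,0,0,0]]
  ]
}}

```text
time: 12.15
tool_pos: [540.6, 16.0, 210.9]
ee_rot: [0.443, 0.896, -0.001, -0.001]
force: [-4.3, 2.1, 2.5]
grip_width: -0.0
grip_force: 2.3
```

>>> {"api": "drive_tool", "payload": {
  "targets": [
    [[0,-0.001,0,0,0,0],[0,-0.002,0,0,0,0],[0,-0.003,0,0,0,0],[0,-0.004,0,0,0,0],[0,-0.004,0,0,0,0]]
  ]
}}

```text
time: 12.65
tool_pos: [538.3, 13.7, 211.3]
ee_rot: [0.443, 0.896, 0.0, -0.0]
force: [-2.3, 4.4, -1.9]
grip_width: 0.001
grip_force: 2.4
```

>>> {"api": "drive_tool", "payload": {
  "targets": [
    [[0,0.001,0,0,0,0],[0,0.002,0,0,0,0],[0,0.002,0,0,0,0],[0,0.002,0,0,0,0]]
  ]
}}

```text
time: 13.05
tool_pos: [539.8, 14.8, 211.3]
ee_rot: [0.443, 0.896, -0.0, -0.0]
force: [-3.0, 3.1, -0.6]
grip_width: 0.001
grip_force: 2.6
```

```bash
python3 - <<'E'
from h import *
im,d=read_camera("top");i=camera_info("top");M=cv2.Rodrigues(i["rvec"])[0];c=-M.T@i["tvec"].ravel()
cv2.imwrite("pics/t6.png",im)
p=np.array([573.4,-31.2,26.]);q=i["K"]@(M@p+i["tvec"].ravel());u,v=(q[:2]/q[2]);print(u,v)
u,v=int(round(u)),int(round(v))
V,U=np.mgrid[v-9:v+10,u-9:u+10]
P=c+d[V,U][...,None]*(np.stack([U,V,np.ones_like(U)],-1)@np.linalg.inv(i["K"]).T@M)
print(P[...,2].round().astype(int));print(cv2.cvtColor(im,cv2.COLOR_BGR2GRAY)[V,U])
E
```

```text
334.0849950439273 203.15901591212554
[[ 578  578  576  575  576  574  574  573  573  572  571  570  569  567
   564  564  563  560  558]
 [ 579  579  578  578  577  575  575  574  574  572  571  572  569  569
   566  566  564  562  560]
 [ 582  579  580  578  576  575  577  575  574  574  572  571  570  570
   568  565  564  563  562]
 [ 581  581  580  578  578  578  577  576  575  575  575  572  571  569
   569  567  566  565  563]
 [ 580  580  580  581  580  580  579  578  579  576  577  573  572  570
   569  568  569  566  563]
 [ 583  583  583  581  581  580  580  579  578  577  577  574  574  573
   571  569  569  565  563]
 [ 584  584  583  582  582  580  581  580  578  578  577  576  575  574
   573  571  570  568  566]
 [ 584  585  583  584  582  581  582  580  581  578  577  576  576  575
   573  571  570  570  566]
 [ 587  585  584  584  584  583  584  581  581  579  581  579  577  577
   573  572  572  570  568]
 [ 589  587  586  585  586  585  584  583  581  581  581  577  577  577
   576  572  572  572  570]
 [ 586  587  589  587  588  586  584  583  583  582  582  580  
[... 1278 characters left out ...]
72 73 70 74 68 72 68 71 66 67 66 60 59]
 [75 74 77 72 76 75 76 77 73 73 70 73 72 72 67 65 64 62 64]
 [82 75 78 74 79 76 73 73 73 70 72 71 70 67 70 66 67 68 62]
 [80 70 74 74 81 74 75 69 75 72 68 70 65 59 65 67 64 58 67]
 [76 72 80 73 77 75 72 70 76 73 74 72 67 69 66 63 64 66 61]
 [74 78 77 79 73 74 72 75 78 70 71 72 68 66 66 69 63 60 61]
 [80 76 78 82 73 80 74 74 67 68 71 73 71 63 64 68 69 61 58]
 [74 81 76 70 74 75 72 69 75 75 69 72 69 72 69 62 67 61 61]
 [79 77 78 76 74 72 72 77 67 78 63 67 67 64 64 69 65 65 56]
 [80 72 82 78 78 78 77 74 72 68 78 67 70 67 64 68 62 60 64]
 [79 82 75 73 77 79 69 77 72 71 71 73 73 73 68 59 68 61 60]
 [78 75 68 82 81 76 77 74 69 73 75 67 68 68 70 66 70 67 60]]
```

>>> {"api": "drive_tool", "payload": {
  "targets": [
    [[0.008,0,0,0,0,0],[0.02,0,-0.01,0,0,0],[0.02,0,-0.05,0,0,0],[0.01,0,-0.09,0,0,0],[-0.01,0,-0.12,0,0,0],[-0.02,0,-0.12,0,0,0],[-0.02,0,-0.12,0,0,0],[-0.02,0,-0.12,0,0,0]]
  ],
  "jaw": 0.1
}}

```text
time: 13.9
tool_pos: [551.5, -0.9, 330.7]
ee_rot: [0.443, 0.896, -0.0, -0.001]
force: [-0.4, 0.5, 0.2]
grip_width: 0.552
grip_force: 0.0
```

```bash
python3 - <<'E'
from h import *
where()
i=camera_info("wrist"); im,d=read_camera("wrist"); M=cv2.Rodrigues(i["rvec"])[0];c=-M.T@np.array(i["tvec"]).ravel()
np.savez("w6.npz",d=d,**{k:np.array(i[k]) for k in i if k in("K","rvec","tvec")})
cv2.imwrite("pics/w6.png",im)
p=np.array([574.8,-28.8,26.]);q=i["K"]@(M@p+np.array(i["tvec"]).ravel());u,v=np.round(q[:2]/q[2]).astype(int);print(u,v)
V,U=np.mgrid[v-24:v+25:2,u-24:u+25:2]
P=c+d[V,U][...,None]*(np.stack([U,V,np.ones_like(U)],-1)@np.linalg.inv(i["K"]).T@M)
for a,b in zip(P[...,2],cv2.cvtColor(im,cv2.COLOR_BGR2GRAY)[V,U]):print(" ".join("%3d"%x for x in a),"|"," ".join("%3d"%x for x in b))
E
```

```text
t 13.9 meas [551.5  -0.9 330.7] yaw 127.35 tilt [ 0.0009 -0.0013] F [-0.4  0.5  0.2] cmd [533.93  24.1  213.03 127.41]
325 231
  5   6   6   4   5   5   6   7  23  23  23  22  23  24  24  23   6   5   5   6   5   5  10  17  21 |  62  64  63  62  62  61  61  65  88  96  94  93  91  92  92  89  66  61  61  61  60  62  66  83 156
  6   5   5   5   5   6   6   5  23  23  23  24  23  24  22  22   4   5   6   6   4  10  16  22  21 |  63  62  63  63  61  69  62  63  86  95  94  91 110 110  92  91  66  61  60  60  62  65  70 138 196
  5   6   6   7   7   5   5   6  24  22  22  23  22  22  23  23   6   6   6   6   7  14  19  22  21 |  63  64  64  61  66 111  85  66  87  94  89 126 193 161  94  90  67  59  61  60  65  67  98 187 208
  4   5   4   5   5   5   5   6  22  23  22  24  22  23  23  22   5   6   5   6  14  19  21  21  22 |  62  63  62  65 105 134 131 107  86  91 125 197 208 151  91  94  97  65  60  65  67  71 109 196 208
  6   6   5   5   5   6   5   6  22  23  21  23  23  22  22  23   6   5   6  12  18  20  21  21  21 |  60  56  62 105 135 135 136 125 123 133 187 214 212 158  90 108
[... 3376 characters left out ...]
17 134 160 186 201 202 202 201 203 170 101  74 115 187 194 160 179 150 131 132 132 132 133 162
  5   6  21  23  21  27  25  26  25  27  29  29  28  28  28  26  25  20   5   5   5   5   5   4   0 |  65  71 103 127 139 165 193 202 202 191 101  70  74  69 131 206 192 150 130 132 132 132 132 160 182
  6   4  12  22  22  21  21  26  27  24  29  29  28  28  28  26  20   6   6   6   5   5   3   0   0 |  59  55  54  86 116 127 177 194 204 170  77  73  75  71 111 187 162 129 130 132 133 134 152 183 184
  4   5  19  22  20  21  22  22  25  26  28  29  30  29  29  21   7   5   5   5   6   4   0   0   0 |  58  55  45  53  68 132 195 199 203 185 108  70  70  75 127 158 131 130 131 132 130 143 178 184 183
```

```bash
python3 - <<'E'
from h import *
i=dict(np.load("w6.npz"));d=i.pop("d")
t=px2w([(324.5,230),(325,254)],[26,29],info=i);print(t.round(1))
j=dict(np.load("w5.npz"));j.pop("d")
h=px2w([(322,119),(319,82),(515,225)],[26,29,29],info=j);print(h.round(1))
print(np.linalg.norm(t[0]-h[0]),(t[0]-h[0]))
S=np.array([h[1],h[2],t[1]]);print("FL-FR",S[1]-S[2],"yaw far rail",np.arctan2(-(S[1]-S[2])[0],(S[1]-S[2])[1]))
c=get_obs()["tool_pos"];json.dump([*c,127.4],open("cmd.json","w"))
# regrasp handle: heel h + 60 D
e=(t[0]-h[0])[:2];e/=np.linalg.norm(e);print("handle",h[0][:2]+60*e,"yaw",np.degrees(np.arctan2(e[1],e[0])))
E
```

```text
[[574.5 -28.4  26. ]
 [587.7 -44.9  29. ]]
[[443.5 144.1  26. ]
 [429.4 159.7  29. ]
 [584.  167.1  29. ]]
216.53060180248937 [ 130.93395911 -172.45811048    0.        ]
FL-FR [ -3.6780207  212.00948173   0.        ] yaw far rail 0.017346638217451145
handle [479.7984461   96.32020188] yaw -52.793439100163006
```

The height patch shows the tip pin (26 mm) touching both the rail and the block, so the tip is home. The measured length is about 216.5 mm. Before regrasping I'll push the tongue in about 12 mm for clearance.

>>> {"api": "drive_tool", "payload": {
  "targets": [
    [[-0.012,0.001,0,0,0,0],[-0.024,0.001,0,0,0,0],[-0.025,0.001,0.02,0,0,0],[-0.025,0.001,0.06,0,0,0],[-0.025,0.001,0.1,0,0,0],[-0.025,0.001,0.116,0,0,0],[-0.025,0.001,0.116,0,0,0],[-0.018,0.001,0.116,0,0,0],[-0.012,0.001,0.116,0,0,0],[-0.005,0.001,0.116,0,0,0],[-0.001,0.001,0.116,0,0,0],[-0.001,0.001,0.116,0,0,0]]
  ],
  "jaw": -1
}}

```text
time: 15.15
tool_pos: [553.4, -0.7, 216.3]
ee_rot: [0.443, 0.897, 0.0, 0.0]
force: [-0.1, 0.7, 0.0]
grip_width: -0.0
grip_force: 0.0
```

>>> {"api": "drive_tool", "payload": {
  "targets": [
    [[-0.006,0,0,0,0,0],[-0.008,0,-0.02,0,0,0],[-0.008,0,-0.06,0,0,0],[0.02,0,-0.06,0,0,0],[0.06,0,-0.06,0,0,0],[0.1,0,-0.06,0,0,0],[0.1,0,-0.06,0,0,0],[0.1,0,-0.06,0,0,0]]
  ],
  "jaw": 0.1
}}

```text
time: 15.95
tool_pos: [492.9, 78.3, 275.7]
ee_rot: [0.443, 0.897, -0.0, 0.0]
force: [0.5, 0.1, 0.5]
grip_width: 0.551
grip_force: 0.0
```

```bash
python3 - <<'E'
from h import *
where();o=get_obs()
json.dump([*o["tool_pos"],127.35],open("cmd.json","w"))
plan(479.8,96.3,264,127.3);plan(479.8,96.3,204,127.3)
E
```

```text
t 15.95 meas [492.9  78.3 275.7] yaw 127.43 tilt [-0.0009  0.0001] F [0.5 0.1 0.5] cmd [551.17  -0.71 330.26 127.4 ]
row [0.0223, 0.0005, 0.0117] turn z 0.001
row [-0.0, -0.0, 0.06] turn z -0.0
```

>>> {"api": "drive_tool", "payload": {
  "targets": [
    [[0.015,0.0005,0.0117,0,0,0],[0.0223,0.0005,0.0117,0,0,0],[0.0223,0.0005,0.025,0,0,0],[0.0223,0.0005,0.05,0,0,0],[0.0223,0.0005,0.068,0,0,0],[0.0223,0.0005,0.0717,0,0,0],[0.0223,0.0005,0.0717,0,0,0]]
  ]
}}

```text
time: 16.65
tool_pos: [480.1, 95.6, 203.5]
ee_rot: [0.444, 0.896, -0.0, -0.0]
force: [-0.8, -0.3, 0.0]
grip_width: 0.552
grip_force: 0.0
```

>>> {"api": "drive_tool", "payload": {
  "targets": [
    [[0,0,0,0,0,0],[0,0,0,0,0,0],[0,0,0,0,0,0],[0,0,0,0,0,0],[0,0,0,0,0,0],[0,0,0,0,0,0]]
  ],
  "jaw": -1,
  "grip_force": 50
}}

```text
time: 17.25
tool_pos: [480.5, 95.9, 204.9]
ee_rot: [0.443, 0.896, 0.0, 0.001]
force: [-0.2, -2.9, 6.4]
grip_width: 0.275
grip_force: 49.7
```

>>> {"api": "drive_tool", "payload": {
  "targets": [
    [[-0.002,0,-0.003,0,0,0],[-0.002,0,-0.02,0,0,0],[-0.002,0,-0.045,0,0,0],[-0.002,0,-0.06,0,0,0],[-0.002,0,-0.06,0,0,0],[-0.002,0,-0.06,0,0,0]]
  ]
}}

```text
time: 17.85
tool_pos: [480.6, 94.6, 263.1]
ee_rot: [0.443, 0.896, -0.0, -0.001]
force: [-0.3, 0.4, -5.1]
grip_width: 0.276
grip_force: 49.9
```

```bash
python3 - <<'E'
from h import *
where();o=get_obs()
json.dump([*o["tool_pos"],127.35],open("cmd.json","w"))
Y=np.array([508.8,54.8])+[-65+.013*90,-90-.013*65];F=np.array([508.8,54.8])+[65-.013*95.6,95.6+.013*65]
e=(F-Y);L=np.linalg.norm(e);e/=L;print(Y,F,L,np.degrees(np.arctan2(e[1],e[0])))
plan(*(Y+69*e),264,180+np.degrees(np.arctan2(e[1],e[0])))
E
```

```text
t 17.85 meas [480.6  94.6 263.1] yaw 127.36 tilt [ 0.0009 -0.0006] F [-0.3  0.4 -5.1] cmd [479.8   96.35 203.99 127.29]
[444.97  -36.045] [572.5572 151.245 ] 226.6187055470929 55.736211532781596
row [-0.0605, -0.0421, -0.0009] turn z -1.892
```

>>> {"api": "drive_tool", "payload": {
  "targets": [
    [[-0.005,-0.003,-0.005,0,0,-0.1],[-0.01,-0.007,-0.008,0,0,-0.24],[-0.015,-0.01,-0.008,0,0,-0.38],[-0.021,-0.014,-0.008,0,0,-0.52],[-0.027,-0.018,-0.008,0,0,-0.66],[-0.033,-0.022,-0.008,0,0,-0.8],[-0.039,-0.026,-0.008,0,0,-0.94],[-0.045,-0.03,-0.008,0,0,-1.08],[-0.05,-0.035,-0.008,0,0,-1.22],[-0.055,-0.039,-0.008,0,0,-1.36],[-0.0605,-0.0421,-0.008,0,0,-1.5],[-0.0605,-0.0421,-0.008,0,0,-1.5]]
  ]
}}

```text
time: 19.05
tool_pos: [483.4, 20.5, 270.1]
ee_rot: [-0.286, 0.958, 0.0, -0.002]
force: [-0.0, -1.1, -4.8]
grip_width: 0.277
grip_force: 49.8
```

>>> {"api": "drive_tool", "payload": {
  "targets": [
    [[0,0,0,0,0,-0.14],[0,0,0,0,0,-0.28],[0,0,0,0,0,-0.38],[0,0,0,0,0,-0.392],[0,0,0,0,0,-0.392],[0,0,0,0,0,-0.392]]
  ]
}}

```text
time: 19.65
tool_pos: [484.1, 21.1, 271.4]
ee_rot: [-0.467, 0.884, 0.0, -0.0]
force: [-0.5, 0.4, -5.0]
grip_width: 0.275
grip_force: 49.8
```

```bash
python3 - <<'E'
from h import *
where();o=get_obs()
i=camera_info("wrist"); im,d=read_camera("wrist"); M=cv2.Rodrigues(i["rvec"])[0];c=-M.T@np.array(i["tvec"]).ravel()
np.savez("w7.npz",d=d,im=im,**{k:np.array(i[k]) for k in i if k in("K","rvec","tvec")})
V,U=np.mgrid[0:400,0:640]
P=c+d[...,None]*(np.stack([U,V,np.ones_like(U)],-1)@np.linalg.inv(i["K"]).T@M)
# resample height map on world grid near yellow corner, tops 15..24 (near rail, yellow block)
hsv=cv2.cvtColor(im,cv2.COLOR_BGR2HSV)
z=P[...,2];ok=(d>0)
rail=ok&(abs(z-22)<2)&(P[...,0]>415)&(P[...,0]<450)&(P[...,1]<0)&(P[...,1]>-80)
Pr=P[rail];b=[];
for y in range(-40,30,5):
    s=Pr[(abs(Pr[:,1]-y)<2.5)];
    if len(s)>20:b.append((y,round(np.percentile(s[:,0],98),1),len(s)))
print("near rail inner edge",b)
yel=ok&(abs(hsv[...,0].astype(int)-24)<7)&(hsv[...,1]>150)&(hsv[...,2]>100)&(abs(z-22)<3)
Py=P[yel];print(len(Py),np.percentile(Py,[2,50,98],axis=0).round(1) if len(Py) else'')
pin=ok&(abs(z-(o["tool_pos"][2]-176.5))<4)&(np.hypot(P[...,0]-447,P[...,1]+32)<20)&(hsv[...,1]<60)&(hsv[...,2]>120)
print(pin.sum(),np.argwhere(pin).mean(0)[::-1] if pin.sum() else '',P[pin].mean(0))
E
```

```text
t 19.65 meas [484.1  21.1 271.4] yaw -124.37 tilt [0.0004 0.0006] F [-0.5  0.4 -5. ] cmd [483.84  20.98 263.97 235.75]
near rail inner edge [(-40, np.float64(448.7), 259), (-35, np.float64(439.2), 214), (-30, np.float64(439.0), 215), (-25, np.float64(438.9), 209), (-20, np.float64(438.9), 203), (-15, np.float64(439.0), 199), (-10, np.float64(438.8), 199), (-5, np.float64(438.7), 196), (0, np.float64(438.7), 97)]
516 [[440.6 -63.3  20.4]
 [452.3 -59.7  21.9]
 [464.2 -41.7  23.5]]
0  [nan nan nan]<stdin>:19: RuntimeWarning: Mean of empty slice.
  ret = um.true_divide(
```

>>> {"api": "drive_tool", "payload": {
  "targets": [
    [[0,0,0.02,0,0,0],[0,0,0.045,0,0,0],[0,0,0.06,0,0,0],[0,0,0.066,0,0,0],[0,0,0.068,0,0,0],[0,0,0.068,0,0,0]]
  ]
}}

```text
time: 20.3
tool_pos: [484.2, 20.9, 204.7]
ee_rot: [-0.467, 0.884, -0.0, 0.0]
force: [-2.4, -0.1, -1.0]
grip_width: 0.271
grip_force: 50.4
```

>>> {"api": "drive_tool", "payload": {
  "targets": [
    [[0.002,0,0.001,0,0,0],[0.004,0,0.001,0,0,0],[0.006,0,0.001,0,0,0],[0.008,0,0.001,0,0,0],[0.009,0,0.001,0,0,0],[0.009,0,0.001,0,0,0]]
  ]
}}

```text
time: 20.9
tool_pos: [481.7, 13.8, 204.8]
ee_rot: [-0.468, 0.884, -0.001, 0.004]
force: [3.1, 4.5, 4.8]
grip_width: 0.275
grip_force: 51.3
```

>>> {"api": "drive_tool", "payload": {
  "targets": [
    [[0.0007,0.001,0,0,0,0],[0.0014,0.002,0,0,0,0],[0.002,0.003,0,0,0,0],[0.002,0.003,0,0,0,0],[0.002,0.003,0,0,0,0]]
  ]
}}

```text
time: 21.4
tool_pos: [478.8, 13.8, 204.8]
ee_rot: [-0.468, 0.884, -0.001, 0.004]
force: [4.1, 4.0, 2.1]
grip_width: 0.275
grip_force: 50.9
```

>>> {"api": "drive_tool", "payload": {
  "targets": [
    [[0.001,0.0008,0,0,0,0],[0.001,0.0008,0,0,0,0],[0.001,0.0008,0,0,0,0]]
  ]
}}

```text
time: 21.7
tool_pos: [477.7, 13.6, 204.9]
ee_rot: [-0.468, 0.884, -0.001, 0.005]
force: [4.9, 6.5, 1.2]
grip_width: 0.273
grip_force: 50.9
```

>>> {"api": "drive_tool", "payload": {
  "targets": [
    [[0,0,0,0,0,0],[0,0,0,0,0,0],[0,0,0,0,0,0],[0,0,0,0,0,0],[0,0,-0.03,0,0,0],[0,0,-0.065,0,0,0],[0,0,-0.065,0,0,0],[0,0,-0.065,0,0,0]]
  ],
  "jaw": 0.1
}}

```text
time: 22.5
tool_pos: [474.8, 13.0, 268.4]
ee_rot: [-0.468, 0.884, -0.001, 0.001]
force: [-1.0, 0.1, 0.3]
grip_width: 0.549
grip_force: 0.0
```

```bash
cat >> h.py <<'E'
def patch(p,n=11,st=2):
    i=camera_info("wrist"); im,d=read_camera("wrist"); M=cv2.Rodrigues(i["rvec"])[0];t=np.array(i["tvec"]).ravel();c=-M.T@t
    q=i["K"]@(M@np.array(p,float)+t);u,v=np.round(q[:2]/q[2]).astype(int);print(u,v)
    V,U=np.mgrid[v-n*st:v+n*st+1:st,u-n*st:u+n*st+1:st]
    P=c+d[V,U][...,None]*(np.stack([U,V,np.ones_like(U)],-1)@np.linalg.inv(i["K"]).T@M)
    for r in P[...,2]:print(" ".join("%3d"%x for x in r))
    s=abs(P[...,2]-25.5)<2; return im,d,i,P,s
E
python3 - <<'E'
from h import *
where();o=get_obs();json.dump([*o["tool_pos"],235.65],open("cmd.json","w"))
im,d,i,P,s=patch([444.4,-36.3,26])
E
```

```text
t 22.5 meas [474.8  13.  268.4] yaw -124.25 tilt [-0.0007 -0.002 ] F [-1.   0.1  0.3] cmd [483.84  20.98 263.97 235.75]
319 122
 26  26  25  27  25  24  25  25  25  26  25 237  25  25  22  21  22  22  22  22  21  21  21
 25  26  27  25  26  26  26  26  25  26  26  26  26  21  21  22  22  21  22  21  21  22  20
 26  26  26  25  26  26  25  26  25  26  25  22  21  21  22  21  22  21  21  22  21  23  21
 24  26  25  25  26  26  25  26  26  25  21  20  21  22  21  21  22  21  21  21  23  21  21
 26  25  26  26  25  26  25  25  25  22  21  21  22  22  22  22  22  22  21  22  22  20  22
 25  27  26  25  27  26  25  21  21  22  23  20   5  21  22  22  22  22  21  21  21  21  22
 24  26  26  26  26  25  22  22  21  23  20  20   4  20  21  21  20  21  20  22  22  21  22
 26  27  26  26  25  22  22  22  21  21   5   6   6   4  21  22  22  21  22  21  22  21  22
 26  26  27  25  21  22  20  21  21  25  25  25  25  16   6  21  21  22  22  22  20  22  22
 25  26  21  22  23  22  21  21  24  25  26  26  26  26  15  20  22  22  21  21  21  22  21
 25  20  21  21  21  21   6   7  27  25  25  26  26 
[... 443 characters left out ...]
  24  26  26  26  19  17   5   6   5   6   5  21  21  21
  5   6   6   5   5   6   5  17  18  17  18  19  19  17  19   5   6   6   4   6  22  21  23
  5   5   6   6   7   5   7  17  18  18  19  19  19  20  19   5   6   8   6   5   5  21  21
  6   5   5   5   6   6   6  19  18  17  20  19  20  18  19   6   5   5   5   5   5   6  21
  5   6   5   5   5   5   6  16  18  18  19  17  19  17  19   7   6   5   5   5   4   5  21
  7   7   6   5   5   6   5  18  19  18  18  18  19  19  17   5   6   5   5   6   6   5   6
  5   6   6   6   6  10  11  18  19  18  20  19  17  18  18  11  10   9   5   6   6   6   5
  6   7   5   6   6  17  16  17  19  17  18  17  18  18  18  17  17  18   6   5   6   6   5
```

The heel pin sits in the yellow corner with less than about 1 mm gap to the near rail. Next is the tab push.

```bash
python3 - <<'E'
from h import *
H=np.array([444.4,-36.5]);a=np.radians(55.7);D=np.array([np.cos(a),np.sin(a)])
plan(*(H+108*D),264,235.7);plan(*(H+108*D),213,235.7)
E
```

```text
row [-0.05, -0.0027, 0.0044] turn z -0.001
row [0.0, -0.0, 0.051] turn z 0.0
```

>>> {"api": "drive_tool", "payload": {
  "targets": [
    [[-0.02,-0.0027,0.0044,0,0,0],[-0.044,-0.0027,0.0044,0,0,0],[-0.05,-0.0027,0.0044,0,0,0],[-0.05,-0.0027,0.0044,0,0,0],[-0.05,-0.0027,0.0044,0,0,0],[-0.05,-0.0027,0.03,0,0,0],[-0.05,-0.0027,0.05,0,0,0],[-0.05,-0.0027,0.0554,0,0,0],[-0.05,-0.0027,0.0554,0,0,0]]
  ],
  "jaw": -1,
  "grip_force": 30
}}

```text
time: 23.45
tool_pos: [503.6, 52.5, 211.5]
ee_rot: [-0.467, 0.884, 0.001, -0.001]
force: [0.2, 0.1, 0.0]
grip_width: -0.002
grip_force: 0.0
```

>>> {"api": "drive_tool", "payload": {
  "targets": [
    [[-0.005,0,0,0,0,0],[-0.01,0,0,0,0,0],[-0.016,0,0,0,0,0],[-0.022,0,0,0,0,0],[-0.028,0,0,0,0,0],[-0.034,0,0,0,0,0],[-0.04,0,0,0,0,0],[-0.046,0,0,0,0,0],[-0.05,0,0,0,0,0],[-0.052,0,0,0,0,0],[-0.053,0,0,0,0,0],[-0.053,0,0,0,0,0]]
  ]
}}

```text
time: 24.65
tool_pos: [534.6, 96.8, 212.3]
ee_rot: [-0.468, 0.884, 0.0, 0.0]
force: [-0.3, 0.7, -0.7]
grip_width: -0.001
grip_force: 0.0
```

```bash
python3 - <<'E'
from h import *
where()
H=np.array([444.4,-36.5]);a=np.radians(55.7);D=np.array([np.cos(a),np.sin(a)]);e=get_obs()["tool_pos"][:2]-H
print(e@D,e@[D[1],-D[0]])
E
```

```text
t 24.65 meas [534.6  96.8 212.3] yaw -124.24 tilt [-0.0001 -0.    ] F [-0.3  0.7 -0.7] cmd [505.25  52.74 213.04 235.71]
160.94358648147087 -0.6185332586970552
```

>>> {"api": "drive_tool", "payload": {
  "targets": [
    [[-0.002,0,0,0,0,0],[-0.004,0,0,0,0,0],[-0.006,0,0,0,0,0],[-0.007,0,0,0,0,0],[-0.007,0,0,0,0,0]]
  ]
}}

```text
time: 25.15
tool_pos: [538.6, 102.7, 212.4]
ee_rot: [-0.468, 0.884, 0.0, 0.0]
force: [0.9, -0.8, 0.3]
grip_width: -0.001
grip_force: 0.0
```

>>> {"api": "drive_tool", "payload": {
  "targets": [
    [[-0.001,0,0,0,0,0],[-0.002,0,0,0,0,0],[-0.002,0,0,0,0,0]]
  ]
}}

```text
time: 25.45
tool_pos: [539.6, 104.2, 212.4]
ee_rot: [-0.468, 0.884, -0.0, -0.0]
force: [-0.5, -0.5, 0.3]
grip_width: -0.002
grip_force: 0.3
```

>>> {"api": "drive_tool", "payload": {
  "targets": [
    [[-0.0005,0,0,0,0,0],[-0.001,0,0,0,0,0],[-0.001,0,0,0,0,0]]
  ]
}}

```text
time: 25.75
tool_pos: [539.9, 104.8, 212.4]
ee_rot: [-0.468, 0.884, -0.0, -0.001]
force: [-2.6, -2.5, 2.0]
grip_width: -0.003
grip_force: 1.8
```

>>> {"api": "drive_tool", "payload": {
  "targets": [
    [[-0.0004,0.001,0,0,0,0],[-0.0004,0.002,0,0,0,0],[-0.0004,0.002,0,0,0,0]]
  ]
}}

```text
time: 26.05
tool_pos: [538.7, 106.3, 212.3]
ee_rot: [-0.468, 0.884, -0.001, -0.0]
force: [-0.7, -5.1, 0.0]
grip_width: 0.002
grip_force: 2.0
```

>>> {"api": "drive_tool", "payload": {
  "targets": [
    [[-0.0002,-0.001,0,0,0,0],[-0.0002,-0.002,0,0,0,0],[-0.0002,-0.003,0,0,0,0],[-0.0002,-0.004,0,0,0,0],[-0.0002,-0.004,0,0,0,0]]
  ]
}}

```text
time: 26.55
tool_pos: [541.2, 104.6, 211.8]
ee_rot: [-0.468, 0.884, 0.001, -0.001]
force: [-4.2, -2.0, 2.0]
grip_width: -0.002
grip_force: 2.2
```

>>> {"api": "drive_tool", "payload": {
  "targets": [
    [[0,0.001,0,0,0,0],[0,0.002,0,0,0,0],[0,0.002,0,0,0,0],[0,0.002,0,0,0,0]]
  ]
}}

```text
time: 26.95
tool_pos: [540.3, 105.3, 211.9]
ee_rot: [-0.468, 0.884, -0.0, -0.001]
force: [-2.3, -4.3, -2.9]
grip_width: 0.002
grip_force: 2.5
```

>>> {"api": "drive_tool", "payload": {
  "targets": [
    [[0.008,0,0,0,0,0],[0.02,0,-0.01,0,0,0],[0.02,0,-0.05,0,0,0],[0.01,0,-0.09,0,0,0],[-0.01,0,-0.12,0,0,0],[-0.02,0,-0.12,0,0,0],[-0.02,0,-0.12,0,0,0],[-0.02,0,-0.12,0,0,0]]
  ],
  "jaw": 0.1
}}

```text
time: 27.75
tool_pos: [551.2, 121.8, 331.6]
ee_rot: [-0.468, 0.884, 0.0, -0.001]
force: [-0.7, -0.5, -0.8]
grip_width: 0.548
grip_force: 0.0
```

```bash
python3 - <<'E'
from h import *
where();o=get_obs();json.dump([*o["tool_pos"],235.7],open("cmd.json","w"))
im,d,i,P,s=patch([572.3,151.0,26],12)
np.savez("w8.npz",d=d,**{k:np.array(i[k]) for k in i if k in("K","rvec","tvec")});cv2.imwrite("pics/w8.png",im)
E
```

```text
t 27.75 meas [551.2 121.8 331.6] yaw -124.23 tilt [0.0009 0.001 ] F [-0.7 -0.5 -0.8] cmd [505.25  52.74 213.04 235.71]
321 230
 22  17  10   5   6   5   6   6  22  23  23  23  23  22  24  24  22   6   6   6   5   6   6   6   5
 21  21  15   9   7   6   5   6  23  23  23  24  22  23  24  24  23   6   6   6   5   6   6   5   6
 21  22  19  13   6   5   7   6  21  22  22  23  23  23  21  23  23   4   6   6   5   6   6   5   6
 22  22  20  18  12   6   4   5  23  23  23  23  23  23  24  23  21   6   5   6   6   6   6   6   4
 22  23  22  21  17  11   6   7  22  24  23  22  22  24  23  23  23   5   5   6   6   7   5   5   5
 22  22  21  23  20  15   8   5  22  22  23  24  24  23  22  23  22   6   6   6   7   5   6   8   5
 21  21  22  21  21  20  12   6   6   5  20  22  21  21  20   6   5   6   6   5   7   9  12  14  11
 22  22  21  23  21  21  19  12   5   6  22  22  21  22  21   6   6   6   7   6  11  13  16  20  17
 22  22  21  22  22  22  21  18  11   6  22  22  21  21  21   7   5   6   9  12  15  18  21  22  22
 22  21  22  22  21  23  21  22  14   8  22  22  23  23  22   5   6  10  
[... 826 characters left out ...]

  6   6   5  21  21  22  22  22  20  22  22  22  25  25  26  27  27  27  24  26  26  25  25  26  26
  7   5   6   6  22  22  21  21  20  21  24  25  25  26  27  25  26  26  26  26  26  26  25  22  22
  6   6   5   5   6  22  21  22  21  24  28  26  26  26  26  26  25  26  26  26 300  27  21  22  21
  5   7   5   6   6   4  22  22  24  25  25  28  28  26  27  25  26  25  26  26  21  22  22  23  20
  0   7   5   6   7   7   7  25  27  27  26  29  29  29  26  26  26  25  26  22  21  21  21   6   6
  0   4   6   5   6   7   6  20  27  28  29  29  29  28  26  24  27  26  20  21  22  12   6   6   6
  0   1   6   5   4   6   6   6  21  28  29  28  30  30  26  26  21  22  21  21  20  16   6   5   5
```

The tip is fully home in the far left corner. The diagonals come out at about 227 and 217 mm, so s≈+5.9 mm and the rail must go −y. I'll push the tongue in about 15 mm first so the rail can't jam it.

>>> {"api": "drive_tool", "payload": {
  "targets": [
    [[-0.012,0,0,0,0,0],[-0.022,0,0,0,0,0],[-0.023,0,0.02,0,0,0],[-0.023,0,0.06,0,0,0],[-0.023,0,0.1,0,0,0],[-0.023,0,0.117,0,0,0],[-0.023,0,0.117,0,0,0],[-0.016,0,0.117,0,0,0],[-0.01,0,0.117,0,0,0],[-0.004,0,0.117,0,0,0],[0.002,0,0.117,0,0,0],[0.002,0,0.117,0,0,0]]
  ],
  "jaw": -1
}}

```text
time: 29.0
tool_pos: [550.4, 119.6, 216.2]
ee_rot: [-0.467, 0.884, -0.0, 0.0]
force: [-0.5, 0.1, 0.3]
grip_width: -0.001
grip_force: 0.0
```

>>> {"api": "drive_tool", "payload": {
  "targets": [
    [[-0.005,0,0,0,0,0],[-0.006,0,-0.03,0,0,0],[-0.006,0,-0.07,0,0,0],[-0.006,0,-0.1,0,0,0],[-0.006,0,-0.1,0,0,0]]
  ]
}}

```text
time: 29.5
tool_pos: [556.2, 126.0, 320.5]
ee_rot: [-0.468, 0.884, -0.002, 0.004]
force: [0.6, 0.3, 0.1]
grip_width: 0.003
grip_force: 0.0
```

```bash
python3 - <<'E'
from h import *
where();o=get_obs();json.dump([*o["tool_pos"],235.7],open("cmd.json","w"))
plan(585,212,310,270);plan(585,212,187,270)
E
```

```text
t 29.5 meas [556.2 126.  320.5] yaw -124.21 tilt [-0.0062 -0.0071] F [0.6 0.3 0.1] cmd [551.15 121.77 331.63 235.7 ]
row [-0.0872, 0.0247, 0.0105] turn z -0.599
row [0.0, -0.0, 0.123] turn z 0.0
```

>>> {"api": "drive_tool", "payload": {
  "targets": [
    [[-0.03,0.008,0,0,0,-0.14],[-0.06,0.017,0.005,0,0,-0.28],[-0.0872,0.0247,0.0105,0,0,-0.42],[-0.0872,0.0247,0.0105,0,0,-0.56],[-0.0872,0.0247,0.0105,0,0,-0.599],[-0.0872,0.0247,0.0105,0,0,-0.599],[-0.0872,0.0247,0.0105,0,0,-0.599]]
  ]
}}

```text
time: 30.2
tool_pos: [582.5, 211.5, 304.2]
ee_rot: [0.707, -0.707, -0.0, 0.0]
force: [-0.2, -0.4, 0.1]
grip_width: -0.0
grip_force: 0.0
```

```bash
cat >> h.py <<'E'
def orange():
    i=camera_info("wrist"); im,d=read_camera("wrist"); M=cv2.Rodrigues(i["rvec"])[0];t=np.array(i["tvec"]).ravel();c=-M.T@t
    V,U=np.mgrid[0:400,0:640];P=c+d[...,None]*(np.stack([U,V,np.ones_like(U)],-1)@np.linalg.inv(i["K"]).T@M)
    h=cv2.cvtColor(im,cv2.COLOR_BGR2HSV).astype(int);z=P[...,2]
    m=(d>0)&(abs(h[...,0]-9)<7)&(h[...,1]>150)&(h[...,2]>80)&(abs(z-36)<3)
    print("pad top",m.sum(),np.percentile(P[m],[2,50,98],axis=0).round(1).tolist() if m.any() else '')
    b=np.float32(h[...,2]<95)*(abs(z-29)<2.5)*(d>0)   # dark screw heads
    n,l,st,ce=cv2.connectedComponentsWithStats(b.astype(np.uint8))
    for k in range(1,n):
        if st[k,4]>25: print("screw?",st[k,4],P[l==k].mean(0).round(1))
    return im,d,i,P
E
python3 - <<'E'
from h import *
where();o=get_obs();json.dump([*o["tool_pos"],270],open("cmd.json","w"))
im,d,i,P=orange();cv2.imwrite("pics/w9.png",im)
E
```

```text
t 30.2 meas [582.5 211.5 304.2] yaw -89.97 tilt [0.0003 0.001 ] F [-0.2 -0.4  0.1] cmd [584.95 212.   186.98 270.02]
pad top 286 [[575.0, 179.7, 34.1], [584.9, 182.8, 35.8], [594.8, 186.1, 37.1]]
screw? 67 [722.6  80.9  28.9]
screw? 338 [428.5  94.   29.4]
screw? 53 [545.2 110.   29.2]
screw? 102 [430.  159.4  29.1]
screw? 135 [584.8 167.2  29. ]
```

>>> {"api": "drive_tool", "payload": {
  "targets": [
    [[0,-0.0025,0.04,0,0,0],[0,-0.0025,0.085,0,0,0],[0,-0.0025,0.112,0,0,0],[0,-0.0025,0.116,0,0,0],[0.004,-0.0025,0.116,0,0,0],[0.008,-0.0025,0.116,0,0,0],[0.008,-0.0025,0.116,0,0,0]]
  ]
}}

```text
time: 30.95
tool_pos: [586.5, 203.0, 191.2]
ee_rot: [0.707, -0.707, 0.001, -0.002]
force: [-0.1, 1.0, 0.5]
grip_width: -0.001
grip_force: 0.0
```

>>> {"api": "drive_tool", "payload": {
  "targets": [
    [[0.001,0,0,0,0,0],[0.002,0,0,0,0,0],[0.003,0,0,0,0,0],[0.004,0,0,0,0,0],[0.004,0,0,0,0,0]]
  ]
}}

```text
time: 31.45
tool_pos: [585.1, 199.3, 188.9]
ee_rot: [0.708, -0.707, 0.0, 0.0]
force: [0.1, 0.1, 0.5]
grip_width: -0.002
grip_force: 0.0
```

>>> {"api": "drive_tool", "payload": {
  "targets": [
    [[0.001,0,0,0,0,0],[0.002,0,0,0,0,0],[0.002,0,0,0,0,0]]
  ]
}}

```text
time: 31.75
tool_pos: [585.1, 197.8, 188.8]
ee_rot: [0.708, -0.706, -0.001, -0.001]
force: [0.1, 3.6, -0.3]
grip_width: 0.001
grip_force: 1.6
```

>>> {"api": "drive_tool", "payload": {
  "targets": [
    [[0.001,0,0,0,0,0],[0.002,0,0,0,0,0],[0.003,0,0,0,0,0],[0.004,0,0,0,0,0],[0.004,0,0,0,0,0]]
  ]
}}

```text
time: 32.25
tool_pos: [585.1, 195.1, 188.8]
ee_rot: [0.708, -0.706, -0.002, -0.002]
force: [0.6, 7.3, -2.0]
grip_width: -0.003
grip_force: 4.3
```

>>> {"api": "drive_tool", "payload": {
  "targets": [
    [[0.0005,0,0,0,0,0],[0.001,0,0,0,0,0],[0.0015,0,0,0,0,0],[0.002,0,0,0,0,0],[0.002,0,0,0,0,0]]
  ]
}}

```text
time: 32.75
tool_pos: [585.2, 193.2, 188.9]
ee_rot: [0.708, -0.706, -0.002, -0.002]
force: [-1.0, 9.9, -0.9]
grip_width: 0.001
grip_force: 4.4
```

>>> {"api": "drive_tool", "payload": {
  "targets": [
    [[-0.006,0,0,0,0,0],[-0.016,0,-0.005,0,0,0],[-0.022,0.002,-0.05,0,0,0],[-0.022,0.002,-0.09,0,0,0],[-0.022,0.002,-0.115,0,0,0],[-0.022,0.002,-0.115,0,0,0],[-0.022,0.002,-0.115,0,0,0],[-0.022,0.002,-0.115,0,0,0]]
  ]
}}

```text
time: 33.55
tool_pos: [582.6, 213.3, 302.5]
ee_rot: [0.708, -0.707, -0.0, 0.001]
force: [-0.8, 0.1, -0.3]
grip_width: -0.001
grip_force: 0.0
```

```bash
python3 - <<'E'
from h import *
where()
im,d,i,P=orange();cv2.imwrite("pics/w10.png",im)
# near rail inner edge and plate left edge for yaw
z=P[...,2];ok=d>0
for name,lo,hi,zz in(("near rail",425,445,22),("far rail",562,600,22)):
    m=ok&(abs(z-zz)<1.5)&(P[...,0]>lo)&(P[...,0]<hi); Q=P[m]; b=[]
    for y in range(20,146,6):
        s=Q[abs(Q[:,1]-y)<2,0]
        if len(s)>15: b.append((y,np.percentile(s,97 if lo<500 else 3)))
    if len(b)>3: b=np.array(b);print(name,np.polyfit(b[:,0],b[:,1],1).round(4),len(b),b[:,1].round(1))
E
```

```text
t 33.55 meas [582.6 213.3 302.5] yaw -89.92 tilt [0.001  0.0023] F [-0.8  0.1 -0.3] cmd [582.52 211.47 304.16 270.  ]
pad top 316 [[575.0, 175.5, 33.4], [584.6, 178.8, 35.8], [594.9, 182.4, 37.2]]
screw? 38 [723.9  81.9  28.8]
screw? 347 [428.7  94.2  29.3]
screw? 59 [544.7 110.3  29. ]
screw? 104 [430.  159.4  29. ]
screw? 124 [584.9 163.6  29. ]
screw? 27 [584.  175.5  28.6]
near rail [-1.850000e-02  4.399908e+02] 10 [438.2 438.9 438.3 437.9 437.8 437.8 437.9 437.2 437.7 437.6]
far rail [-1.837000e-01  5.957011e+02] 11 [578.7 578.9 578.6 578.6 578.5 578.2 578.5 577.7 562.4 562.6 577.6]
```

The pad moved 4.0 mm and its screw 3.6 mm, so about 2.2 mm remain. I'll push again, the same way but 2.2 mm deeper.

>>> {"api": "drive_tool", "payload": {
  "targets": [
    [[0,-0.0025,0.04,0,0,0],[0,-0.0025,0.085,0,0,0],[0,-0.0025,0.111,0,0,0],[0,-0.0025,0.115,0,0,0],[0.006,-0.0025,0.115,0,0,0],[0.012,-0.0025,0.115,0,0,0],[0.015,-0.0025,0.115,0,0,0],[0.017,-0.0025,0.115,0,0,0],[0.019,-0.0025,0.115,0,0,0],[0.02,-0.0025,0.115,0,0,0]]
  ]
}}

```text
time: 34.6
tool_pos: [586.2, 193.8, 189.9]
ee_rot: [0.708, -0.707, -0.0, -0.001]
force: [-0.1, 3.9, 3.1]
grip_width: 0.002
grip_force: 2.0
```

>>> {"api": "drive_tool", "payload": {
  "targets": [
    [[0.0008,0,0,0,0,0],[0.0016,0,0,0,0,0],[0.0024,0,0,0,0,0],[0.0032,0,0,0,0,0],[0.004,0,0,0,0,0],[0.0042,0,0,0,0,0],[0.0042,0,0,0,0,0]]
  ]
}}

```text
time: 35.3
tool_pos: [586.2, 191.4, 190.0]
ee_rot: [0.708, -0.706, -0.001, -0.003]
force: [0.3, 8.8, 3.8]
grip_width: 0.005
grip_force: 4.4
```

>>> {"api": "drive_tool", "payload": {
  "targets": [
    [[0.0004,0,0,0,0,0],[0.0004,0,0,0,0,0],[0.0004,0,0,0,0,0]]
  ]
}}

```text
time: 35.6
tool_pos: [586.3, 191.0, 190.0]
ee_rot: [0.708, -0.706, -0.001, -0.003]
force: [-1.1, 9.7, 3.6]
grip_width: 0.002
grip_force: 4.5
```

>>> {"api": "drive_tool", "payload": {
  "targets": [
    [[-0.006,0,0,0,0,0],[-0.016,0,-0.005,0,0,0],[-0.022,0.002,-0.05,0,0,0],[-0.022,0.002,-0.09,0,0,0],[-0.022,0.002,-0.115,0,0,0],[-0.022,0.002,-0.115,0,0,0],[-0.022,0.002,-0.115,0,0,0],[-0.022,0.002,-0.115,0,0,0]]
  ]
}}

```text
time: 36.4
tool_pos: [582.9, 210.7, 302.3]
ee_rot: [0.708, -0.707, -0.001, 0.001]
force: [-0.4, -0.0, 0.2]
grip_width: 0.002
grip_force: 0.0
```

```bash
python3 - <<'E'
from h import *
where();o=get_obs();json.dump([*o["tool_pos"],270],open("cmd.json","w"))
im,d,i,P=orange();cv2.imwrite("pics/w11.png",im)
plan(508,0,400,270)
E
```

```text
t 36.4 meas [582.9 210.7 302.3] yaw -89.92 tilt [0.0012 0.0029] F [-0.4 -0.   0.2] cmd [582.52 211.47 304.16 270.  ]
pad top 286 [[575.1, 173.5, 33.8], [584.9, 176.5, 35.9], [594.7, 179.8, 37.3]]
screw? 69 [722.7  80.7  29. ]
screw? 363 [428.5  94.3  29.3]
screw? 58 [545.5 109.7  29.1]
screw? 106 [430.  159.3  29.1]
screw? 123 [584.7 161.4  29. ]
screw? 29 [584.9 173.5  29.9]
row [0.2107, 0.0749, -0.0977] turn z -0.0
```

>>> {"api": "drive_tool", "payload": {
  "targets": [
    [[0,0,-0.05,0,0,0],[0.02,0.02,-0.09,0,0,0],[0.06,0.04,-0.1,0,0,0],[0.11,0.08,-0.1,0,0,0],[0.155,0.1,-0.1,0,0,0],[0.2,0.12,-0.1,0,0,0],[0.25,0.14,-0.1,0,0,0],[0.3,0.15,-0.1,0,0,0],[0.35,0.15,-0.1,0,0,0],[0.4,0.15,-0.1,0,0,0],[0.42,0.15,-0.1,0,0,0],[0.42,0.15,-0.1,0,0,0]]
  ]
}}

```text
time: 37.65
tool_pos: [433.9, -213.3, 402.4]
ee_rot: [-0.705, 0.709, 0.0, -0.001]
force: [0.6, 0.4, -0.3]
grip_width: 0.001
grip_force: 0.0
```

```bash
python3 - <<'E'
from h import *
where()
im,d=read_camera("top");i=camera_info("top");M=cv2.Rodrigues(i["rvec"])[0];t=np.array(i["tvec"]).ravel();c=-M.T@t
V,U=np.mgrid[0:400,0:640];P=c+d[...,None]*(np.stack([U,V,np.ones_like(U)],-1)@np.linalg.inv(i["K"]).T@M)
H=np.array([443,-38.5]);a=np.radians(55.7);D=np.array([np.cos(a),np.sin(a)])
for k in(-3,0,10,25,40,60,80,110,140,172,190,200,207,212,216):
    p=np.array([*(H+k*D),20.]);q=i["K"]@(M@p+t);u,v=np.round(q[:2]/q[2]).astype(int);print(k,np.nanmax(np.where(d[v-1:v+2,u-1:u+2]>0,P[v-1:v+2,u-1:u+2,2],-1)).round(0),end="; ")
# screws: darkest-weighted centroid near earlier pixels (shift expected <4px on far ones)
g=cv2.cvtColor(im,cv2.COLOR_BGR2GRAY).astype(float)
from itertools import starmap
z=[]
for n,(x,y) in dict(FL=(120,95),FR=(636,99),NL=(121,476),NR=(650,481)).items():
  for tag,G in(("old",cv2.cvtColor(cv2.imread("pics/top0.png"),cv2.COLOR_BGR2GRAY).astype(float)),("new",g)):
    u,v=235+x/6,182+y/6; 
    if tag=="new" and n[0]=="F":u+=2.5
    u0,v0=int(round(u)),int(round(v));w=np.clip(150-G[v0-3:v0+4,u0-3:u0+4],0,None)
    yy,xx=np.mgrid[v0-3:v0+4,u0-3:u0+4];w*=np.hypot(xx-u,yy-v)<3.2
    print(n,tag,px2w([((w*xx).sum()/w.sum(),(w*yy).sum()/w.sum())],[30])[0].round(1))
old=cv2.imread("pics/top0.png")
df=cv2.absdiff(old,im).max(2); print("bystander diffs",[int(np.median(df[v-6:v+7,u-6:u+7])) for u,v in((297,137),(406,160),(184,239),(213,267))])
E
```

```text
t 37.65 meas [ 433.9 -213.3  402.4] yaw -90.27 tilt [0.0005 0.0019] F [ 0.6  0.4 -0.3] cmd [ 5.0804e+02 -3.0000e-02  3.9997e+02  2.7000e+02]
-3 30.0; 0 30.0; 10 25.0; 25 23.0; 40 20.0; 60 71.0; 80 22.0; 110 27.0; 140 26.0; 172 67.0; 190 28.0; 200 26.0; 207 28.0; 212 28.0; 216 30.0; FL old [582.4 164.4  30. ]
FL new [583.  158.7  30. ]
FR old [585.5 -47.5  30. ]
FR new [585.9 -52.6  30. ]
NL old [427.3 157.1  30. ]
NL new [427.3 156.9  30. ]
NR old [430.1 -53.9  30. ]
NR new [430.3 -54.   30. ]
bystander diffs [18, 14, 14, 22]
```

```bash
python3 -c "
from station import *
print(close_job())"
```

```text
the job is handed in; nothing more can be done
None
```

I measured both diagonals, about 217 mm from the blue corner and 227 mm from the yellow. I then pushed the far rail about 6 mm to the right, to within about 0.5 mm of square by camera, and handed the job in with the rule lying flat in the frame; the result was not reported back.

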